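# Swing a copper handle blank home on its pin and clamp it under the press lever

### The job

Swing the long copper handle blank about the pin at its end, pushing it gently near its other end, until it has pushed the gauge's sprung button fully in, and let it lie there. Then press the bronze lever down until its foot clamps the blank firmly, without bruising the copper, and let go. Leave the cezve, the cup and the stake where they stand.

Things in the scene. Friction and masses are not known exactly. Their poses are not given: they have to be found in the camera images.
- tray: Fixed wooden slide tray. Origin on the bench; x away from the robot, y left, z up. Floor top 12 mm above the origin, x -200 to 160, y -230 to 230 mm, rims 22 mm high. A 36 mm square brass gauge block, 26 mm tall, stands behind (+x of) the blank at y = -100 mm; a steel button 10 mm across, 7.5 mm above the floor, sticks out of its -x face.
- pin (a point): Foot of the fixed upright brass pin, 11 mm in diameter, 18 mm tall, on the tray floor at tray x = 40, y = 150 mm. The blank's hole (13 mm) sits over it with 1 mm play all round.
- blank: Loose copper bar 300 x 28 x 12 mm, 0.6 to 0.95 kg, flat on the tray floor. Origin at its hole's centre, underside; x along the bar to the free end (bar spans x -16 to 284 mm), z up. Starts 0.2 to 0.45 rad from the tray's -y, free end towards the robot; push its y = -14 mm face, the +14 mm face meets the button. Slides at 3 to 9 N near the free end; keep the push under 20 N.
- toe (a point): Middle of the free end of the blank, at half its thickness (284 mm from the hole's centre).
- button (a joint): How far the gauge's button is in, m: 0 out, 0.008 fully in, a rigid stop. The gauge's setting differs each time and is not reported: fully in, the button's tip stands somewhere in tray x = 39 to 69 mm (out: 8 mm less), so the stop must be felt. Spring under 1 N, too weak to push the blank back.
- lever (a joint): Bronze press lever's angle, rad: 0 level, where the foot just meets the blank; positive raised. Its stiff pivot keeps it where left. Turning it down takes about 4 N at the end ball; once the foot bears, each further 1 N there adds about 3 N on the blank. Clamp with 10 to 30 N on the blank (lever about -0.04 to -0.1).
- lever_pivot (a point): Pivot of the lever, at tray x = 110, y = 40 mm, 60 mm above the bench; the lever swings in the tray's x-z plane, between two cheeks that reach 76 mm above the bench.
- lever_end (a point): Centre of the ball (30 mm diameter) at the end of the lever's round handle (18 mm diameter), 200 mm from the pivot towards the robot (tray -x) and up when raised.
- foot: Brass clamp foot, 18 mm diameter, hanging 36 mm below the lever's axis, 70 mm from the pivot, on a stiff spring (4 N per mm, up to 12 mm). Origin at the centre of its lower face. Its load on the blank must stay under 35 N.
- cezve: Bystander: copper cezve, 72 mm across, 66 mm high, brass handle pointing away. Origin under its centre.
- cup: Bystander: tinned cup, 62 mm across, 60 mm high. Origin under its centre.
- stake: Bystander: small brass planishing stake, 52 mm across, 77 mm high. Origin under its centre.

How it is judged:
On the way, in this order (a step that is already met when the one before it is completed fails the run):
1. the blank, its hole over the pin, has been swung round and holds the gauge button in by 6.2 mm or more (value of joint button above 0.0062 m and horizontal distance between blank and pin below 0.006 m and x of toe in the frame of tray above 0.01 m), for 0.3 s.
2. the lever's foot presses on the blank (contact force between foot and blank above 7 N and value of joint button above 0.0055 m), for 0.2 s.
At the end, for the whole second after the job is handed in: The blank lies flat and still with its hole over the pin (centres within 6 mm) and its free end holding the gauge button in by at least 5.5 of its 8 mm, and the lever, left alone, clamps it with at least 5 N (value of joint button above 0.0055 m and horizontal distance between blank and pin below 0.006 m and x of toe in the frame of tray above 0.01 m and angle between blank's own z axis and vertical below 0.04 rad and contact force between foot and blank above 5 N and linear speed of blank below 0.01 m/s); the robot touches nothing.
It fails at once if the fingers push the blank with more than 20 N (contact force between the fingers and blank above 20 N).
It fails at once if the foot bruises the blank with more than 35 N (contact force between foot and blank above 35 N).
It fails at once if the cezve, the cup or the stake is moved by more than 15 mm or tipped (distance of any of cezve, cup, stake from where it was at the start of the episode above 0.015 m or angle between any of cezve, cup, stake's own z axis and vertical above 0.3 rad).
It also fails if it takes over 64 s, if anything falls off the work surface, if the arm or the gripper's body presses on something with over 40 N, if the wrist force passes 120 N, or if a joint passes its speed limit or range.

### The arm

A 7-joint arm with a two-finger parallel gripper is mounted at the origin on the work surface. World frame = base frame: x ahead of the robot, y to its left, z up, the work surface at z = 0. Lengths are in m, angles in rad, forces in N, time in s.
With the tool pointing down it reaches from about 0.35 to 0.775 m from the base axis. Payload 3.1 kg.
Tool frame: the origin (TCP) lies midway between the tips of the shut fingers; the grasp point (between the pads) lies 19 mm behind it; z points along the fingers, x is the direction in which the jaws open and shut, and the axes are right-handed (so a half turn about z gives the same grasp; the last joint's range is limited). The gripper opens to 85 mm and grips with 20 to 120 N. Pads are 22 mm wide; open, the fingers measure 114 mm over their backs; the gripper's body (76 mm by 85 mm) begins 54 mm behind the grasp point. The pads swing forward as they close: fully open they stand 13 mm farther back than shut.
Start: joints at [1.229, 0.311, 0.014, 1.512, -0.004, 1.319, -0.027], TCP at [0.162, -0.525, 0.231] pointing down, gripper open.
Joint ranges: [-2.7, 2.7], [-0.3, 1.91], [-1.27, 1.3], [0.12, 2.57], [-1.44, 4.58], [0.2, 2.03], [-3.05, 3.05]. Speed limits (rad/s): [2.79, 2.79, 3.14, 3.14, 3.14, 3.14, 3.14].

### API

Orientations are given as [roll, pitch, yaw] about the fixed x, y, z axes, in that order (R = Rz(yaw) Ry(pitch) Rx(roll)).
In Python, from rig import manip gives the robot as it stands. The module is installed in compiled form; this text tells all that it offers.
- The arm moves only by the shell command python3 -m creep 'ROWS'. ROWS is JSON, a list of rows, each an object of numbers: "x", "y", "z": the shift along the tool's x, y, z in mm; "rx", "ry", "rz": the turn, a rotation vector about the tool's x, y, z in rad; "claw": the closure, from 0 (fully open) to 1 (shut). In form: [{"x": .., "y": .., "z": .., "rx": .., "ry": .., "rz": .., "claw": ..}, ...]. A call has 1 to 20 rows; each row shifts and turns the pose as measured when the row begins, along the tool's axes as they then stand; what a row does not reach is not made up. A row lasts 1/12 s, in which the tool goes at most 41.7 mm and 7.16 degrees, less where a joint would pass 70% of its speed; a pose out of reach is approached as far as the arm can. A call with a gripper value outside its range is refused whole. The fingers move at their own pace and stop on an object; the grip force is fixed at half the most. Time passes only in rows, so rows that do not move let the fingers close. It gives the time, the measured TCP pose, the force and the opening at its end, in the units of the state.
- manip.sense(): the state, without advancing time (a new reading comes with each control period).
- manip.get_image(name): name is "scene" or "side" or "wrist"; returns (picture, depth): 400x640x3 uint8, red, green, blue; 400x640 float32, m along the optical axis (not along the pixel's ray), 0 where there is no reading.
- manip.camera_model(name): a dict with "mtx" (3x3 intrinsics, pixels), "extrinsics" (4x4, takes a point from camera to world coordinates). Camera axes: x right, y down, z forward; pixel columns grow to the right and rows downward; lengths in m; the calibration is good to about 2 mm. A picture is of the moment at which its call begins: read the wrist's pose just before it. camera_model takes no time and is no camera call; for the wrist camera it gives the pose at the moment of the call.
- manip.close_job(): hands the job in, once; it reports no verdict.
Trained networks look in the newest picture that a camera, given by its name, has taken for a name from the list of things; names that differ only in an ending like _2 or _b are one class to them, and where a whole thing is asked for, a point or a joint stands for the part that bears it (a point fixed in the world has none). Each returns a list of dicts, best first, with "score" (0 to 1); they miss things now and then, are a little off and sometimes report something else, mostly with a low value. They report only what shows in the picture. A call takes as long as a camera call.
- manip.masks_of(query, camera): "mask" (400x640 bool, what is visible of it) and "location" ([column, row] in pixels, amid what is visible of it).
The state is a dict: "time": time; "joint_pos": joint angles; "dq": joint speeds; "tau": joint torques, N m; "tool_pos": TCP position; "tcp_rot": TCP orientation; "force": force on the tool from outside, world axes, zero at the start; "wrist_torque": the same for the moment, N m; "grip_width": opening from 0.0 (shut) to 1.0 (fully open).
Only numpy, scipy, OpenCV 4.12 (cv2) and the standard library are available. Lean on these libraries where they do the work, as an engineer would, in place of code of your own. Each camera call takes 0.05 s, during which the arm holds its last target.

## Working session

There is one attempt and no reset: what is moved stays moved. The work goes in short steps, Python scripts to look and compute and a shell command to move; the robot and the scene stay as the last step left them, time stands still between calls to the robot, and variables do not carry over. Pictures are saved under pics/ and viewed, and the job is handed in when it is done.

```bash
mkdir -p pics; ls; python3 - <<'E'
from rig import manip
import cv2, numpy as np
s=manip.sense()
for k,v in s.items(): print(k,np.round(v,3))
for n in ["scene","side","wrist"]:
    im,d=manip.get_image(n)
    cv2.imwrite(f"pics/{n}0.png",im[:,:,::-1])
    np.savez(f"{n}0.npz",im=im,d=d,**manip.camera_model(n))
    print(n,np.round(manip.camera_model(n)["extrinsics"],3).tolist())
E
```

```text
pics
time 0.0
joint_pos [ 1.229  0.312  0.014  1.513 -0.004  1.319 -0.027]
dq [-0.     0.001  0.     0.001  0.001  0.     0.001]
tau [-0.0000e+00 -3.7991e+01  1.4600e-01 -2.3059e+01  1.2000e-02  1.4000e-02
  0.0000e+00]
tool_pos [ 0.162 -0.525  0.23 ]
tcp_rot [ 3.141e+00  2.000e-03 -1.271e+00]
force [ 0.639  0.157 -0.033]
wrist_torque [ 0.026 -0.024  0.02 ]
grip_width 1.001
scene [[0.497, 0.674, -0.547, 1.064], [0.868, -0.396, 0.3, -0.247], [-0.014, -0.624, -0.782, 0.742], [0.0, 0.0, 0.0, 1.0]]
side [[-0.789, -0.36, 0.497, 0.211], [-0.614, 0.451, -0.648, 0.547], [0.009, -0.817, -0.577, 0.548], [0.0, 0.0, 0.0, 1.0]]
wrist [[0.295, -0.906, -0.304, 0.24], [-0.955, -0.281, -0.092, -0.502], [-0.002, 0.318, -0.948, 0.374], [0.0, 0.0, 0.0, 1.0]]
```

View pics/scene0.png

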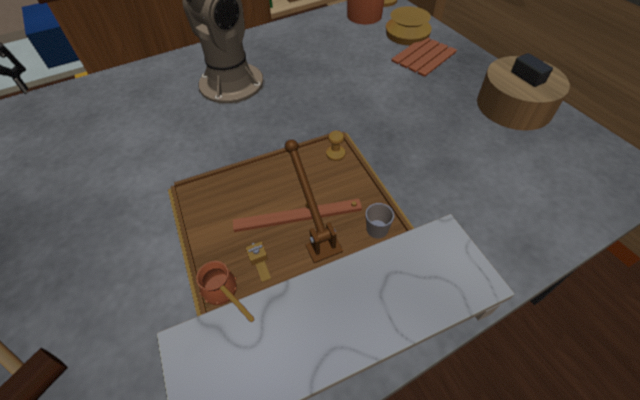

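View pics/side0.png

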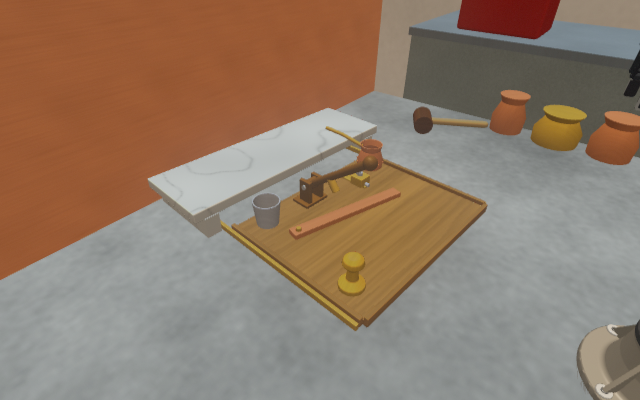

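View pics/wrist0.png

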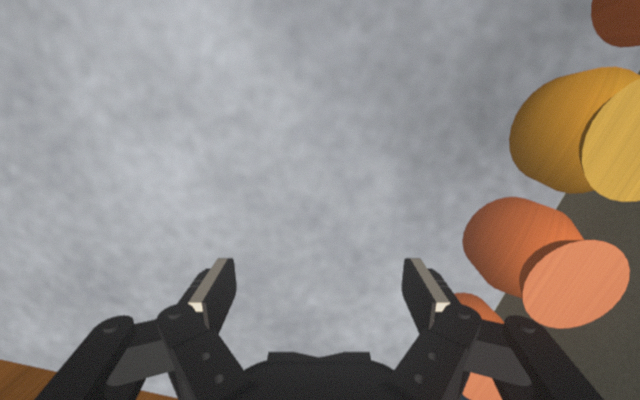

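The scene view shows the tray with its corners at about (173,188), (347,138) and (412,235). The blank runs from (235,225) to (362,204), the lever ball is at (291,146), the gauge at (256,250), and the stake, cup and cezve stand around them. Next I'll measure these.

```bash
python3 - <<'E'
from rig import manip
import cv2, numpy as np
out={}
for n in ["scene","side"]:
    z=np.load(f"{n}0.npz"); d=z["d"];K=z["mtx"];T=z["extrinsics"]
    v,u=np.mgrid[0:400,0:640]
    P=np.stack([(u-K[0,2])/K[0,0]*d,(v-K[1,2])/K[1,1]*d,d,np.ones_like(d)],-1)@T.T
    P=P[...,:3]
    vis=z["im"].copy()
    for q in ["tray","blank","lever","lever_end","foot","button","cezve","cup","stake"]:
        r=manip.masks_of(q,n)
        for i,x in enumerate(r[:2]):
            m=x["mask"]; p=P[m&(d>0)]
            print(n,q,round(x["score"],2),np.round(x["location"]),m.sum(),np.round(np.median(p,0),3) if len(p) else None, np.round(p.min(0),3) if len(p) else None,np.round(p.max(0),3) if len(p) else None)
            out[f"{n}_{q}_{i}"]=m
    out[n+"_P"]=P
np.savez("m0.npz",**out)
print(manip.sense()["time"])
E
```

```text
scene tray 0.83 [308. 280.] 58241 [ 0.794 -0.112  0.075] [ 0.325 -0.43  -0.002] [0.986 0.262 0.196]
scene blank 0.59 [284. 218.] 1469 [ 0.585 -0.077  0.025] [ 0.528 -0.203  0.011] [0.649 0.085 0.03 ]
scene lever 0.81 [306. 191.] 1054 [ 0.614 -0.04   0.122] [ 0.435 -0.061  0.01 ] [0.705 0.032 0.196]
scene lever_end 0.68 [308. 192.] 1023 [ 0.611 -0.04   0.124] [ 0.343 -0.064  0.001] [0.704 0.025 0.196]
scene lever_end 0.43 [218. 283.] 1449 [ 0.679 -0.278  0.054] [ 0.635 -0.317  0.011] [ 0.799 -0.244  0.108]
scene cezve 0.77 [221. 286.] 1559 [ 0.681 -0.276  0.054] [ 0.618 -0.317  0.011] [ 0.8   -0.243  0.108]
scene cup 0.86 [380. 219.] 772 [0.707 0.086 0.05 ] [0.681 0.05  0.011] [0.742 0.111 0.076]
scene stake 0.79 [337. 147.] 469 [0.468 0.117 0.035] [0.363 0.097 0.   ] [0.486 0.173 0.091]
side tray 0.54 [368. 148.] 542 [ 0.679 -0.265  0.068] [ 0.539 -0.35   0.002] [ 0.79  -0.026  0.189]
side blank 0.82 [341. 213.] 1440 [ 0.588 -0.043  0.024] [ 0.527 -0.218  0.01 ] [0.657 0.089 0.03 ]
side lever_end 0.74 [341. 173.] 762 [ 0.597 -0.031  0.132] [ 0.514 -0.205 -0.001] [ 0.75  -0.015  0.194]
side foot 0.72 [346. 211.] 1411 [ 0.59  -0.041  0.024] [ 0.527 -0.218  0.011] [0.648 0.089 0.031]
side foot 0.57 [340. 171.] 765 [ 0.597 -0.031  0.132] [ 0.514 -0.206 -0.001] [ 0.75  -0.015  0.194]
side cezve 0.61 [365. 148.] 714 [ 0.681 -0.269  0.069] [ 0.515 -0.459 -0.001] [ 0.827 -0.022  0.193]
side cup 0.61 [266. 211.] 780 [0.705 0.088 0.053] [0.68  0.053 0.013] [0.741 0.113 0.074]
side stake 0.76 [354. 278.] 876 [0.452 0.133 0.039] [0.433 0.079 0.012] [0.48  0.149 0.09 ]
1.05
```

```bash
python3 - <<'E'
import cv2, numpy as np
m=np.load("m0.npz"); 
S=2 # px/mm
# topdown: col = (y from .25 to -.4) , row = x .8->.3 
W,H=700,560
rgb=np.zeros((H,W,3),np.uint8); hm=np.full((H,W),-1.)
allP=[]
for n in ["side","scene"]:
    P=m[n+"_P"].reshape(-1,3); im=np.load(n+"0.npz")["im"].reshape(-1,3)
    ok=(P[:,2]>-.01)&(P[:,2]<.25)&(P[:,0]>.3)&(P[:,0]<.85)&(P[:,1]>-.4)&(P[:,1]<.29)
    P=P[ok];im=im[ok]
    c=((.29-P[:,1])*1000).astype(int); r=((.85-P[:,0])*1000).astype(int)
    o=np.argsort(P[:,2])
    for a,b,p,i in zip(c[o],r[o],P[o],im[o]):
        if p[2]>=hm[b,a]-.002: 
            cv2.circle(rgb,(int(a),int(b)),1,i[::-1].tolist(),-1)
            hm[b,a]=p[2]
    allP.append(P)
cv2.imwrite("pics/top0.png",rgb)
h=np.clip((hm+.005)/.1,0,1); cv2.imwrite("pics/toph.png",cv2.dilate((h*255).astype(np.uint8),np.ones((3,3))))
P=np.vstack(allP)
hist,e=np.histogram(P[:,2],bins=np.arange(-.01,.05,.001)); print(list(zip(np.round(e*1000),hist)))
# local-plane fits: blank
for n in ["scene","side"]:
    Q=m[n+"_P"][m[n+"_blank_0"]]; Q=Q[(Q[:,2]>.020)&(Q[:,2]<.028)]
    rect=cv2.minAreaRect((Q[:,:2]*1000).astype(np.float32)); print(n,rect, np.median(Q[:,2]))
E
```

```text
[(np.float64(-10.0), np.int64(0)), (np.float64(-9.0), np.int64(0)), (np.float64(-8.0), np.int64(0)), (np.float64(-7.0), np.int64(0)), (np.float64(-6.0), np.int64(0)), (np.float64(-5.0), np.int64(0)), (np.float64(-4.0), np.int64(8)), (np.float64(-3.0), np.int64(229)), (np.float64(-2.0), np.int64(2471)), (np.float64(-1.0), np.int64(8851)), (np.float64(-0.0), np.int64(12802)), (np.float64(1.0), np.int64(8709)), (np.float64(2.0), np.int64(3888)), (np.float64(3.0), np.int64(1355)), (np.float64(4.0), np.int64(403)), (np.float64(5.0), np.int64(139)), (np.float64(6.0), np.int64(111)), (np.float64(7.0), np.int64(93)), (np.float64(8.0), np.int64(104)), (np.float64(9.0), np.int64(229)), (np.float64(10.0), np.int64(1700)), (np.float64(11.0), np.int64(6219)), (np.float64(12.0), np.int64(10495)), (np.float64(13.0), np.int64(8896)), (np.float64(14.0), np.int64(5109)), (np.float64(15.0), np.int64(2231)), (np.float64(16.0), np.int64(972)), (np.float64(17.0), np.int64(570)), (np.float64(18.0), np.int64(397)), (np.float64(19.0), np.int64(503)), (np.float64(20.0), np.int64(685)), (np.float64(21.0), np.i
[... 505 characters left out ...]
p.float64(36.0), np.int64(84)), (np.float64(37.0), np.int64(146)), (np.float64(38.0), np.int64(147)), (np.float64(39.0), np.int64(134)), (np.float64(40.0), np.int64(108)), (np.float64(41.0), np.int64(81)), (np.float64(42.0), np.int64(82)), (np.float64(43.0), np.int64(82)), (np.float64(44.0), np.int64(72)), (np.float64(45.0), np.int64(77)), (np.float64(46.0), np.int64(94)), (np.float64(47.0), np.int64(77)), (np.float64(48.0), np.int64(80))]
scene ((588.3101806640625, -57.86360168457031), (298.19085693359375, 31.863292694091797), 71.48118591308594) 0.02518608404442202
side ((588.1091918945312, -57.911163330078125), (301.3693542480469, 31.618297576904297), 71.19969177246094) 0.02422959817954068
```

View pics/top0.png

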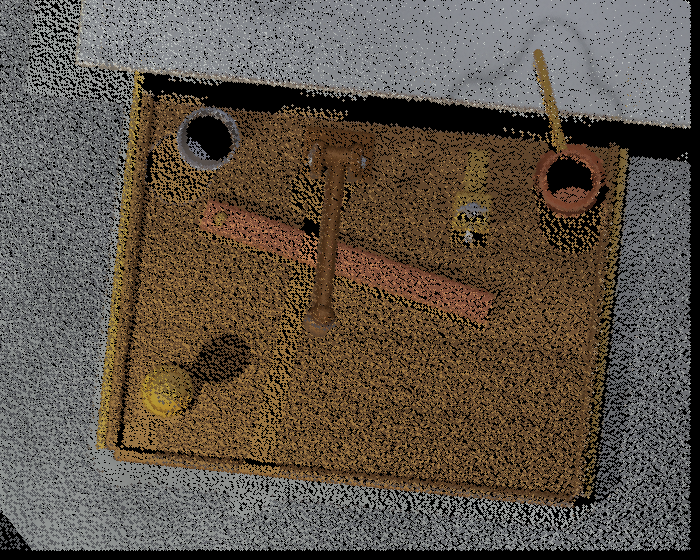

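The top-down view is built at 1 mm per pixel, with y = 290 − column and x = 850 − row. It shows the bar from (205,215) to (492,305), the pin at (222,217), the ball at (320,320), the gauge button at (468,237) and the cezve at (570,180). Next I'll fit the tray pose and work out the push geometry.

```bash
cat > geo.py <<'E'
import numpy as np
m=np.load("m0.npz")
P=np.vstack([m["scene_P"].reshape(-1,3),m["side_P"].reshape(-1,3)])
def fit():
    # front rim: lowest x of z>.016 for each y bin ; right rim: lowest y of z>.016 per x bin
    a=[];b=[]
    for y in np.arange(-.27,.15,.01):
        q=P[(abs(P[:,1]-y)<.005)&(P[:,2]>.017)&(P[:,2]<.03)&(P[:,0]>.3)&(P[:,0]<.42)]
        if len(q)>3: a.append((y,np.percentile(q[:,0],5),np.percentile(q[:,0],95)))
    a=np.array(a); p=np.polyfit(a[:,0],a[:,1],1);p2=np.polyfit(a[:,0],a[:,2],1)
    return p,p2
E
python3 - <<'E'
from geo import *
print(fit())
ball=P[(P[:,2]>.15)&(P[:,2]<.2)&(P[:,0]>.45)&(P[:,0]<.6)&(abs(P[:,1])<.1)]
q=ball[(ball[:,0]<.545)]; 
from scipy.optimize import least_squares
r=least_squares(lambda c:np.linalg.norm(q-c,axis=1)-.015,[.53,-.03,.18],loss="soft_l1",f_scale=.002); print("ball",np.round(r.x,4),r.cost,len(q))
# handle axis in xy
L=P[(P[:,2]>.08)&(P[:,2]<.2)&(P[:,0]>.55)&(P[:,0]<.66)&(P[:,1]>-.07)&(P[:,1]<0)]
a=[]
for x in np.arange(.555,.66,.01):
    s=L[abs(L[:,0]-x)<.005]; a.append((x,(np.percentile(s[:,1],3)+np.percentile(s[:,1],97))/2,np.percentile(s[:,2],98)))
a=np.array(a); print("lever slope",np.polyfit(a[:,0],a[:,1],1),"z slope",np.polyfit(a[:,0],a[:,2],1))
yaw=-0.09
for yaw in (-.08,-.09,-.10):
  R=np.array([[np.cos(yaw),-np.sin(yaw)],[np.sin(yaw),np.cos(yaw)]])
  pin=np.array([.631,.069]); o=pin-R@[.04,.15]
  print(yaw,"o",o,"piv",o+R@[.11,.04],"ball tray",R.T@(r.x[:2]-o),"btn",o+R@[.054,-.1], "front mid",o+R@[-.2,0], "blank c", R.T@(np.array([.5882,-.0579])-o))
E
```

```text
(array([0.10353437, 0.37261502]), array([0.0984797 , 0.38292027]))
ball [ 0.5296 -0.0306  0.179 ] 0.00023821616301381902 362
lever slope [-0.10819586  0.02745406] z slope [-0.74745301  0.5903854 ]
-0.08 o [ 0.57914073 -0.07732367] piv [ 0.6919855  -0.04624222] ball tray [-0.05307032  0.04265515] btn [ 0.62497655 -0.18131923] front mid [ 0.37978039 -0.06134073] blank c [0.00747806 0.02008551]
-0.09 o [ 0.57768011 -0.07679777] piv [ 0.69083005 -0.0468463 ] ball tray [-0.05199224  0.04172982] btn [ 0.6224737  -0.18124648] front mid [ 0.37848956 -0.05882206] blank c [0.00877881 0.0197668 ]
-0.1 o [ 0.57622482 -0.07625729] piv [ 0.68966862 -0.0474388 ] ball tray [-0.05090496  0.04081533] btn [ 0.6199717  -0.18114871] front mid [ 0.37722399 -0.0562906 ] blank c [0.01008268 0.0194611 ]
```

```bash
python3 -m creep '[{"x":-19,"y":-34,"claw":1},{"x":-19,"y":-34,"claw":1},{"x":-19,"y":-34,"claw":1},{"x":-19,"y":-34,"claw":1},{"x":-19,"y":-34,"claw":1},{"x":-19,"y":-34,"claw":1},{"x":-19,"y":-34,"claw":1},{"x":-19,"y":-34,"claw":1},{"x":-19,"y":-34,"claw":1},{"rz":0.12,"claw":1},{"rz":0.12,"claw":1},{"rz":0.12,"claw":1},{"rz":0.12,"claw":1},{"claw":1}]'
```

```text
invalid input
```

```bash
python3 -m creep '[{"x":-19,"y":-34,"z":0,"rx":0,"ry":0,"rz":0,"claw":1},{"x":-19,"y":-34,"z":0,"rx":0,"ry":0,"rz":0,"claw":1},{"x":-19,"y":-34,"z":0,"rx":0,"ry":0,"rz":0,"claw":1},{"x":-19,"y":-34,"z":0,"rx":0,"ry":0,"rz":0,"claw":1},{"x":-19,"y":-34,"z":0,"rx":0,"ry":0,"rz":0,"claw":1},{"x":-19,"y":-34,"z":0,"rx":0,"ry":0,"rz":0,"claw":1},{"x":-19,"y":-34,"z":0,"rx":0,"ry":0,"rz":0,"claw":1},{"x":-19,"y":-34,"z":0,"rx":0,"ry":0,"rz":0,"claw":1},{"x":0,"y":0,"z":0,"rx":0,"ry":0,"rz":0.12,"claw":1},{"x":0,"y":0,"z":0,"rx":0,"ry":0,"rz":0.12,"claw":1},{"x":0,"y":0,"z":0,"rx":0,"ry":0,"rz":0.12,"claw":1},{"x":0,"y":0,"z":0,"rx":0,"ry":0,"rz":0.12,"claw":1},{"x":0,"y":0,"z":0,"rx":0,"ry":0,"rz":0,"claw":1}]'
```

```text
time: 2.13
tool_pos: [0.3879, -0.2901, 0.2302]
tcp_rot: [-3.139, -0.004, -1.774]
force: [0.4, -0.1, 0.8]
grip_width: -0.002
```

```bash
python3 -m creep '[{"x":-24.5,"y":-14.5,"z":20,"rx":0,"ry":0,"rz":0,"claw":1},{"x":-24.5,"y":-14.5,"z":20,"rx":0,"ry":0,"rz":0,"claw":1},{"x":-24.5,"y":-14.5,"z":20,"rx":0,"ry":0,"rz":0,"claw":1},{"x":-24.5,"y":-14.5,"z":20,"rx":0,"ry":0,"rz":0,"claw":1},{"x":-24.5,"y":-14.5,"z":20,"rx":0,"ry":0,"rz":0,"claw":1},{"x":-24.5,"y":-14.5,"z":20,"rx":0,"ry":0,"rz":0,"claw":1},{"x":0,"y":0,"z":0,"rx":0,"ry":0,"rz":0,"claw":1}]'
python3 - <<'E'
from rig import manip
import cv2
im,d=manip.get_image("side"); cv2.imwrite("pics/side1.png",im[:,:,::-1])
im,d=manip.get_image("scene"); cv2.imwrite("pics/scene1.png",im[:,:,::-1])
E
```

```text
time: 2.72
tool_pos: [0.5083, -0.1671, 0.1082]
tcp_rot: [-3.129, -0.01, -1.765]
force: [0.8, 0.2, -0.1]
grip_width: -0.001
```

View pics/side1.png

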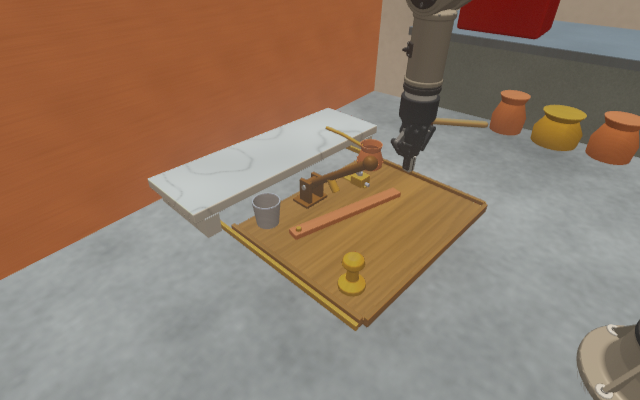

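View pics/scene1.png

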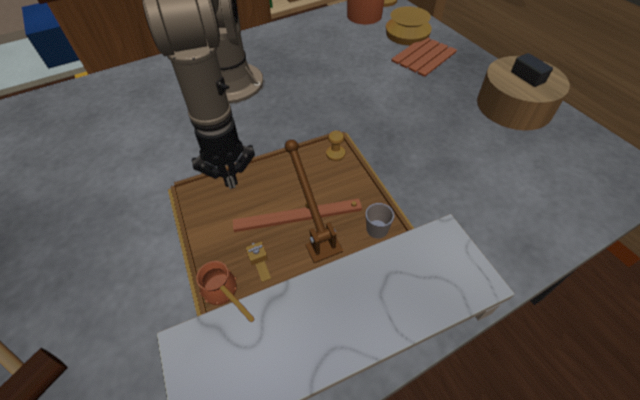

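Both pictures show the shut fingertips hanging in front of the bar's free end: scene (231,187), side (410,165). They are clear of everything. I'll descend now.

```bash
python3 -m creep '[{"x":0,"y":0,"z":20,"rx":0,"ry":0,"rz":0,"claw":1},{"x":0,"y":0,"z":20,"rx":0,"ry":0,"rz":0,"claw":1},{"x":0,"y":0,"z":20,"rx":0,"ry":0,"rz":0,"claw":1},{"x":0,"y":0,"z":20,"rx":0,"ry":0,"rz":0,"claw":1},{"x":0,"y":0,"z":7,"rx":0,"ry":0,"rz":0,"claw":1},{"x":0,"y":0,"z":4,"rx":0,"ry":0,"rz":0,"claw":1},{"x":0,"y":0,"z":0,"rx":0,"ry":0,"rz":0,"claw":1}]'
```

```text
time: 3.4
tool_pos: [0.5094, -0.1914, 0.0253]
tcp_rot: [-3.112, -0.028, -1.779]
force: [0.2, 0.3, 0.2]
grip_width: -0.001
```

```bash
cat > hlp.py <<'E'
from rig import manip
import numpy as np
from scipy.spatial.transform import Rotation as Ro
def to(x,y,z,yaw=-1.77):
    s=manip.sense(); R=Ro.from_euler("xyz",s["tcp_rot"])
    G=Ro.from_euler("xyz",[np.pi,0,yaw])
    d=R.inv().apply(np.array([x,y,z])-s["tool_pos"])*1000
    print("t",round(s["time"],2),"pos",np.round(s["tool_pos"],4),"F",np.round(s["force"],1),"shift mm",np.round(d,1),"rot",np.round((R.inv()*G).as_rotvec(),3))
    print("q",np.round(s["joint_pos"],3))
E
python3 -c "
from hlp import *
to(.505,-.165,.016)"
```

```text
t 3.4 pos [ 0.5094 -0.1914  0.0253] F [0.2 0.3 0.2] shift mm [-25.1  10.    8.3] rot [-0.03  -0.028 -0.008]
q [ 0.472  0.495 -0.212  1.81   0.172  0.821 -1.608]
```

```bash
python3 -m creep '[{"x":-8,"y":3,"z":0,"rx":-0.01,"ry":-0.01,"rz":0,"claw":1},{"x":-8,"y":3,"z":0,"rx":-0.01,"ry":-0.01,"rz":0,"claw":1},{"x":-8,"y":3,"z":0,"rx":-0.01,"ry":-0.008,"rz":-0.008,"claw":1},{"x":0,"y":0,"z":0,"rx":0,"ry":0,"rz":0,"claw":1}]'; python3 -c "
from hlp import *
to(.505,-.165,.016)"
```

```text
time: 3.73
tool_pos: [0.5075, -0.1662, 0.029]
tcp_rot: [-3.138, 0.001, -1.772]
force: [-0.5, 0.3, -1.1]
grip_width: 0.005
t 3.73 pos [ 0.5075 -0.1662  0.029 ] F [-0.5  0.3 -1.1] shift mm [-0.7  2.7 13. ] rot [-0.004  0.001 -0.002]
q [ 0.463  0.493 -0.234  1.805  0.144  0.857 -1.61 ]
```

```bash
python3 -m creep '[{"x":0,"y":1,"z":5,"rx":0,"ry":0,"rz":0,"claw":1},{"x":0,"y":1,"z":4,"rx":0,"ry":0,"rz":0,"claw":1},{"x":0,"y":0,"z":3,"rx":0,"ry":0,"rz":0,"claw":1},{"x":0,"y":0,"z":0,"rx":0,"ry":0,"rz":0,"claw":1}]'; python3 -c "
from hlp import *
to(.505,-.165,.016)"
```

```text
time: 4.07
tool_pos: [0.5072, -0.1645, 0.0176]
tcp_rot: [-3.134, 0.001, -1.768]
force: [-0.2, -0.5, -1.0]
grip_width: 0.002
t 4.07 pos [ 0.5072 -0.1645  0.0176] F [-0.2 -0.5 -1. ] shift mm [0.9 2.1 1.6] rot [-0.007  0.001  0.002]
q [ 0.459  0.506 -0.232  1.819  0.15   0.826 -1.614]
```

```bash
python3 -m creep '[{"x":0,"y":-3,"z":0,"rx":0,"ry":0,"rz":0,"claw":1},{"x":0,"y":-3,"z":0,"rx":0,"ry":0,"rz":0,"claw":1},{"x":0,"y":-3,"z":0,"rx":0,"ry":0,"rz":0,"claw":1},{"x":0,"y":0,"z":0,"rx":0,"ry":0,"rz":0,"claw":1}]'; for i in 1 2; do :; done; python3 -m creep '[{"x":0,"y":-2,"z":0,"rx":0,"ry":0,"rz":0,"claw":1},{"x":0,"y":-2,"z":0,"rx":0,"ry":0,"rz":0,"claw":1}]'; python3 -m creep '[{"x":0,"y":-2,"z":0,"rx":0,"ry":0,"rz":0,"claw":1}]'
```

```text
time: 4.4
tool_pos: [0.5164, -0.1668, 0.017]
tcp_rot: [-3.135, 0.001, -1.769]
force: [-0.7, 0.5, -0.2]
grip_width: -0.002
time: 4.57
tool_pos: [0.5206, -0.1679, 0.017]
tcp_rot: [-3.135, 0.001, -1.769]
force: [0.4, -0.4, -1.0]
grip_width: -0.006
time: 4.65
tool_pos: [0.5229, -0.1684, 0.017]
tcp_rot: [-3.135, 0.001, -1.769]
force: [-0.8, 0.5, 0.1]
grip_width: -0.001
```

```bash
python3 -m creep '[{"x":0,"y":-1.5,"z":0,"rx":0,"ry":0,"rz":0,"claw":1}]'; python3 -m creep '[{"x":0,"y":-1.5,"z":0,"rx":0,"ry":0,"rz":0,"claw":1}]';python3 -m creep '[{"x":0,"y":-1.5,"z":0,"rx":0,"ry":0,"rz":0,"claw":1}]';python3 -m creep '[{"x":0,"y":-1.5,"z":0,"rx":0,"ry":0,"rz":0,"claw":1}]'
```

```text
time: 4.73
tool_pos: [0.5247, -0.1689, 0.0171]
tcp_rot: [-3.135, 0.001, -1.77]
force: [0.3, 0.5, 0.9]
grip_width: 0.001
time: 4.82
tool_pos: [0.5256, -0.169, 0.017]
tcp_rot: [-3.137, 0.001, -1.77]
force: [-2.9, 0.3, 2.0]
grip_width: 0.002
time: 4.9
tool_pos: [0.5258, -0.1691, 0.0168]
tcp_rot: [-3.14, 0.001, -1.77]
force: [-3.1, 1.1, 2.5]
grip_width: 0.006
time: 4.98
tool_pos: [0.526, -0.1693, 0.0165]
tcp_rot: [3.14, 0.001, -1.77]
force: [-3.5, 0.7, 3.7]
grip_width: -0.001
```

```bash
python3 -m creep '[{"x":0,"y":-2.5,"z":0,"rx":0,"ry":0,"rz":0,"claw":1}]'; python3 -m creep '[{"x":0,"y":-3,"z":-0.5,"rx":0,"ry":0,"rz":0,"claw":1}]';python3 -m creep '[{"x":0,"y":-3,"z":-0.5,"rx":0,"ry":0,"rz":0,"claw":1}]'
```

```text
time: 5.07
tool_pos: [0.5272, -0.1696, 0.0162]
tcp_rot: [3.138, 0.0, -1.77]
force: [-3.6, 0.3, 2.0]
grip_width: 0.0
time: 5.15
tool_pos: [0.5293, -0.1703, 0.0164]
tcp_rot: [3.136, 0.0, -1.77]
force: [-2.2, 0.4, -0.6]
grip_width: -0.003
time: 5.23
tool_pos: [0.5319, -0.1712, 0.0165]
tcp_rot: [3.135, -0.0, -1.77]
force: [-1.9, -0.5, -1.7]
grip_width: -0.001
```

```bash
python3 -m creep '[{"x":0,"y":-3,"z":0,"rx":0,"ry":0,"rz":0,"claw":1},{"x":0,"y":-3,"z":0,"rx":0,"ry":0,"rz":0,"claw":1},{"x":0,"y":-3,"z":0,"rx":0,"ry":0,"rz":0,"claw":1}]'; python3 -m creep '[{"x":0,"y":-3,"z":0,"rx":0,"ry":0,"rz":0,"claw":1},{"x":0,"y":-3,"z":0,"rx":0,"ry":0,"rz":0,"claw":1},{"x":0,"y":-3,"z":0,"rx":0,"ry":0,"rz":0,"claw":1}]'; python3 -c "
from hlp import *
to(.57,-.18,.0165)"
```

```text
time: 5.48
tool_pos: [0.54, -0.1739, 0.0162]
tcp_rot: [3.131, -0.001, -1.771]
force: [-4.1, 0.9, 3.0]
grip_width: 0.001
time: 5.73
tool_pos: [0.5491, -0.1767, 0.0162]
tcp_rot: [3.13, -0.003, -1.772]
force: [-3.7, -0.1, 2.3]
grip_width: -0.002
t 5.73 pos [ 0.5491 -0.1767  0.0162] F [-3.7 -0.1  2.3] shift mm [ -1.  -21.1  -0.5] rot [ 0.012 -0.003 -0.002]
q [ 0.436  0.589 -0.22   1.676  0.159  0.905 -1.62 ]
```

```bash
python3 -m creep '[{"x":0,"y":-3,"z":0,"rx":0.004,"ry":0,"rz":0,"claw":1},{"x":0,"y":-3,"z":0,"rx":0.004,"ry":0,"rz":0,"claw":1},{"x":0,"y":-3,"z":0,"rx":0.004,"ry":0,"rz":0,"claw":1}]'; python3 - <<'E'
from hlp import *
import cv2
to(.57,-.18,.0165)
for n in ("scene","side"):
    im,d=manip.get_image(n); c=manip.camera_model(n); np.savez(f"{n}2.npz",im=im,d=d,**c)
    cr=im[180:300,180:400] if n=="scene" else im[110:250,260:460]
    cv2.imwrite(f"pics/{n}2.png",cv2.resize(cr[:,:,::-1],None,fx=3.5,fy=3.5,interpolation=cv2.INTER_CUBIC))
E
```

```text
time: 5.98
tool_pos: [0.5595, -0.1794, 0.016]
tcp_rot: [-3.139, -0.003, -1.772]
force: [-3.0, -0.6, 1.7]
grip_width: -0.0
t 5.98 pos [ 0.5595 -0.1794  0.016 ] F [-3.  -0.6  1.7] shift mm [ -1.5 -10.4  -0.4] rot [-0.002 -0.003 -0.002]
q [ 0.434  0.598 -0.219  1.66   0.161  0.898 -1.62 ]
```

View pics/scene2.png

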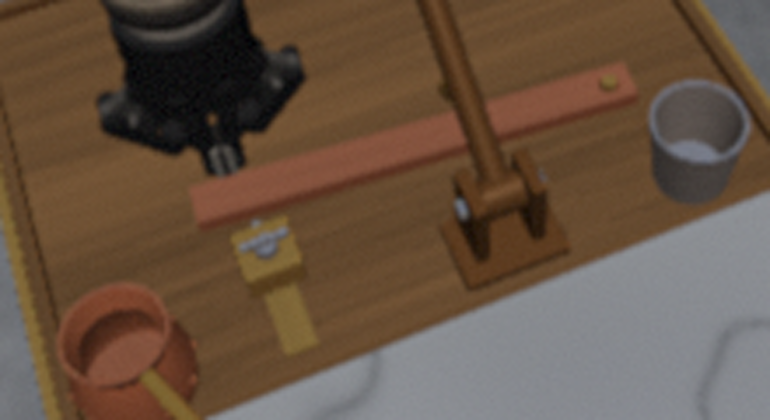

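View pics/side2.png

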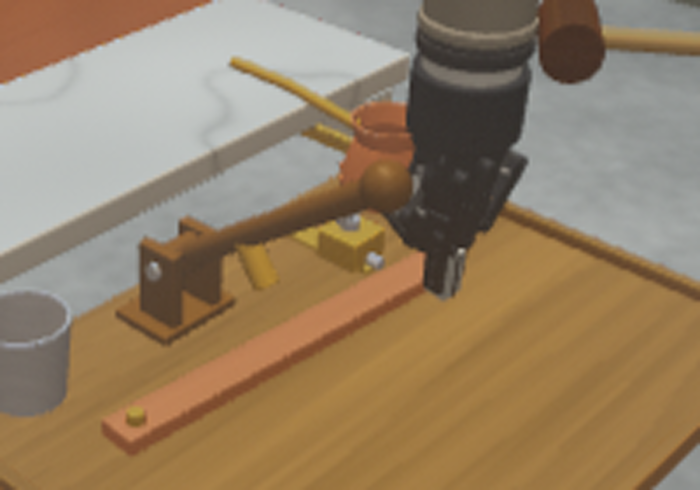

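The close-ups show the bar's far face a few mm short of the button: scene crop (257,225), side crop (375,262). The fingers are on the near face. I'll push on gently and feel for the stop.

```bash
for k in 1; do python3 -m creep '[{"x":0,"y":-2.5,"z":0,"rx":0,"ry":0,"rz":0,"claw":1},{"x":0,"y":-2.5,"z":0,"rx":0,"ry":0,"rz":0,"claw":1}]'; done;  python3 -m creep '[{"x":0,"y":-2.5,"z":0,"rx":0,"ry":0,"rz":0,"claw":1},{"x":0,"y":-2.5,"z":0,"rx":0,"ry":0,"rz":0,"claw":1}]'; python3 -m creep '[{"x":0,"y":-2.5,"z":0,"rx":0,"ry":0,"rz":0,"claw":1}]'; python3 -m creep '[{"x":0,"y":-2.5,"z":0,"rx":0,"ry":0,"rz":0,"claw":1}]'
```

```text
time: 6.25
tool_pos: [0.5647, -0.1804, 0.0161]
tcp_rot: [-3.139, -0.003, -1.772]
force: [-3.3, -1.5, 2.3]
grip_width: 0.003
time: 6.42
tool_pos: [0.5695, -0.1815, 0.0161]
tcp_rot: [-3.14, -0.003, -1.772]
force: [-3.6, 0.3, 1.4]
grip_width: -0.001
time: 6.5
tool_pos: [0.5721, -0.182, 0.016]
tcp_rot: [-3.14, -0.003, -1.772]
force: [-4.6, -0.6, 2.5]
grip_width: -0.004
time: 6.58
tool_pos: [0.5744, -0.1825, 0.016]
tcp_rot: [-3.141, -0.003, -1.772]
force: [-4.6, 0.3, 2.6]
grip_width: -0.001
```

```bash
python3 -m creep '[{"x":0,"y":-2.5,"z":0,"rx":0,"ry":0,"rz":0,"claw":1}]';  python3 -m creep '[{"x":0,"y":-2.5,"z":0,"rx":0,"ry":0,"rz":0,"claw":1}]'; python3 -m creep '[{"x":0,"y":-2.5,"z":0,"rx":0,"ry":0,"rz":0,"claw":1}]'
```

```text
time: 6.67
tool_pos: [0.5766, -0.183, 0.016]
tcp_rot: [3.141, -0.003, -1.772]
force: [-5.4, -0.0, 3.3]
grip_width: 0.002
time: 6.75
tool_pos: [0.5788, -0.1834, 0.016]
tcp_rot: [3.14, -0.003, -1.772]
force: [-7.5, -0.0, 4.3]
grip_width: -0.0
time: 6.83
tool_pos: [0.579, -0.1833, 0.0158]
tcp_rot: [3.134, -0.003, -1.772]
force: [-11.3, 1.8, 7.9]
grip_width: -0.001
```

```bash
python3 -m creep '[{"x":0,"y":-2.5,"z":0,"rx":0,"ry":0,"rz":0,"claw":1}]'; python3 -m creep '[{"x":0,"y":-2.5,"z":0,"rx":0,"ry":0,"rz":0,"claw":1}]'
```

```text
time: 6.92
tool_pos: [0.579, -0.1831, 0.0154]
tcp_rot: [3.128, -0.003, -1.772]
force: [-10.2, 1.4, 6.1]
grip_width: 0.001
time: 7.0
tool_pos: [0.5789, -0.1829, 0.0151]
tcp_rot: [3.121, -0.003, -1.772]
force: [-8.1, 1.1, 6.7]
grip_width: 0.002
```

The stop is clear: motion halted at x ≈ 0.579 and force jumped to about 11 N, after 54 mm of travel against 55 mm predicted. I'll back off and look.

```bash
python3 -m creep '[{"x":0,"y":0,"z":0,"rx":0,"ry":0,"rz":0,"claw":1},{"x":0,"y":2,"z":0,"rx":0,"ry":0,"rz":0,"claw":1},{"x":0,"y":8,"z":0,"rx":0.005,"ry":0,"rz":0,"claw":1},{"x":0,"y":10,"z":-4,"rx":0.005,"ry":0,"rz":0,"claw":1},{"x":0,"y":10,"z":-20,"rx":0.008,"ry":0,"rz":0,"claw":1},{"x":0,"y":5,"z":-30,"rx":0,"ry":0,"rz":0,"claw":1},{"x":0,"y":0,"z":-35,"rx":0,"ry":0,"rz":0,"claw":1},{"x":0,"y":0,"z":-35,"rx":0,"ry":0,"rz":0,"claw":1},{"x":0,"y":0,"z":0,"rx":0,"ry":0,"rz":0,"claw":1}]'; python3 - <<'E'
from hlp import *
import cv2
to(.54,-.03,.23)
for n in ("scene","side"):
    im,d=manip.get_image(n); c=manip.camera_model(n); np.savez(f"{n}3.npz",im=im,d=d,**c)
    r=manip.masks_of("blank",n); K=c["mtx"];T=c["extrinsics"]
    v,u=np.mgrid[0:400,0:640]
    P=(np.stack([(u-K[0,2])/K[0,0]*d,(v-K[1,2])/K[1,1]*d,d,np.ones_like(d)],-1)@T.T)[...,:3]
    for x in r[:1]:
        Q=P[x["mask"]]; Q=Q[(Q[:,2]>.02)&(Q[:,2]<.028)]
        print(n,x["score"],cv2.minAreaRect((Q[:,:2]*1000).astype(np.float32)))
    cr=im[180:300,180:400] if n=="scene" else im[110:250,260:460]
    cv2.imwrite(f"pics/{n}3.png",cv2.resize(cr[:,:,::-1],None,fx=3.5,fy=3.5,interpolation=cv2.INTER_CUBIC))
E
```

```text
time: 7.75
tool_pos: [0.5574, -0.1711, 0.1446]
tcp_rot: [-3.112, 0.007, -1.766]
force: [1.9, -0.1, 0.8]
grip_width: -0.0
t 7.75 pos [ 0.5574 -0.1711  0.1446] F [ 1.9 -0.1  0.8] shift mm [-135.6   42.   -85.8] rot [-0.029  0.007  0.004]
q [ 0.458  0.432 -0.253  1.572  0.108  1.123 -1.584]
scene 0.89 ((615.8200073242188, -63.20147705078125), (299.4609069824219, 31.356975555419922), 84.00055694580078)
side 0.78 ((615.1426391601562, -63.90293884277344), (303.17724609375, 30.779376983642578), 83.62248992919922)
```

View pics/scene3.png

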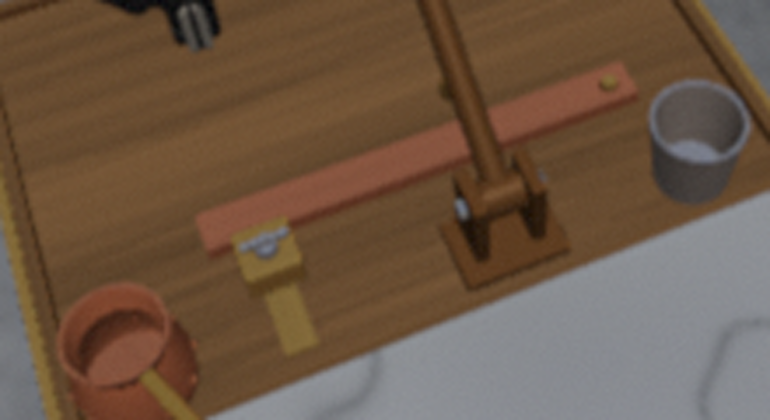

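View pics/side3.png

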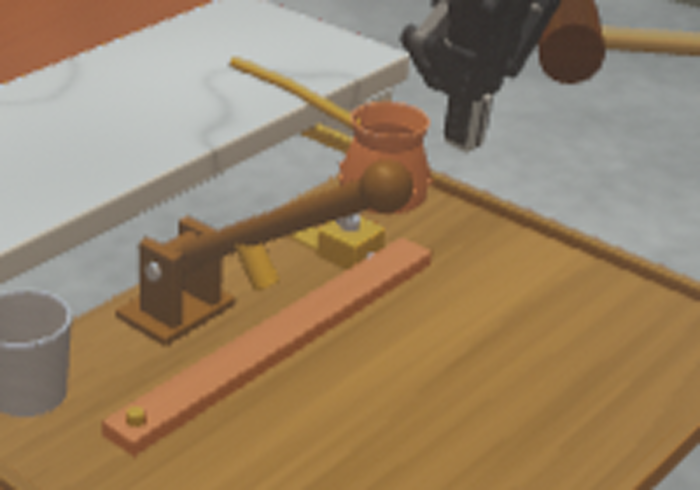

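The bar (scene crop (200,215) to (635,85)) now lies against the gauge with the button pressed in, and its hole is still on the pin. Next I'll go above the lever ball.

```bash
python3 -m creep '[{"x":0,"y":0,"z":-30,"rx":-0.01,"ry":0.003,"rz":0,"claw":1},{"x":0,"y":0,"z":-30,"rx":-0.01,"ry":0.003,"rz":0,"claw":1},{"x":-10,"y":5,"z":-25,"rx":-0.01,"ry":0,"rz":0,"claw":1},{"x":-25,"y":10,"z":0,"rx":0,"ry":0,"rz":0,"claw":1},{"x":-25,"y":10,"z":0,"rx":0,"ry":0,"rz":0,"claw":1},{"x":-25,"y":10,"z":0,"rx":0,"ry":0,"rz":0,"claw":1},{"x":-25,"y":10,"z":0,"rx":0,"ry":0,"rz":0,"claw":1},{"x":-15,"y":5,"z":0,"rx":0,"ry":0,"rz":0,"claw":1},{"x":0,"y":0,"z":0,"rx":0,"ry":0,"rz":0,"claw":1}]'; python3 -c "
from hlp import *
to(.529,-.0305,.2)"
```

```text
time: 8.7
tool_pos: [0.5205, -0.0337, 0.207]
tcp_rot: [3.095, 0.005, -1.772]
force: [-0.6, 0.3, 0.7]
grip_width: -0.0
t 8.7 pos [ 0.5205 -0.0337  0.207 ] F [-0.6  0.3  0.7] shift mm [-4.8 -8.   6.7] rot [ 0.047  0.005 -0.002]
q [ 0.285  0.321 -0.317  1.575  0.087  1.306 -1.817]
```

```bash
python3 -m creep '[{"x":-2.5,"y":-4,"z":0,"rx":0.024,"ry":0.002,"rz":0,"claw":1},{"x":-2.5,"y":-4,"z":0,"rx":0.024,"ry":0.002,"rz":0,"claw":1},{"x":0,"y":0,"z":0,"rx":0,"ry":0,"rz":0,"claw":1}]'; python3 - <<'E'
from hlp import *
import cv2
to(.529,-.0305,.2)
for n in ("scene","side"):
    im,d=manip.get_image(n)
    cr=im[90:210,220:420] if n=="scene" else im[90:230,270:470]
    cv2.imwrite(f"pics/{n}4.png",cv2.resize(cr[:,:,::-1],None,fx=3.5,fy=3.5,interpolation=cv2.INTER_CUBIC))
E
```

```text
time: 8.95
tool_pos: [0.5286, -0.0309, 0.2018]
tcp_rot: [3.138, -0.001, -1.77]
force: [-0.3, -0.4, 0.3]
grip_width: 0.002
t 8.95 pos [ 0.5286 -0.0309  0.2018] F [-0.3 -0.4  0.3] shift mm [-0.5 -0.3  1.8] rot [ 0.004 -0.001  0.   ]
q [ 0.274  0.309 -0.319  1.603  0.101  1.249 -1.832]
```

View pics/scene4.png

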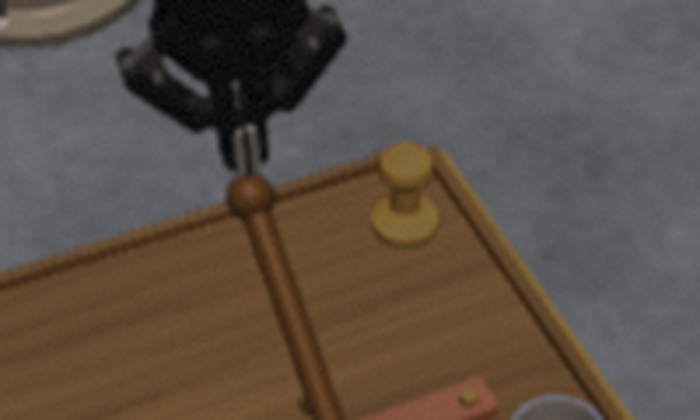

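View pics/side4.png

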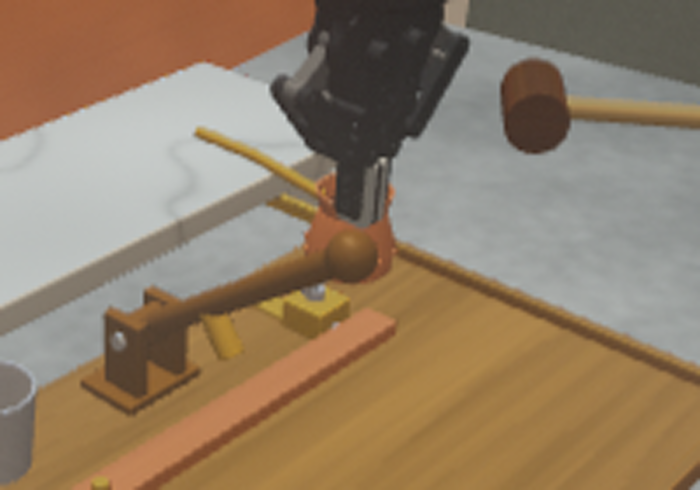

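The fingertips are directly over the ball: scene crop (248,165) over (250,195), side crop (360,215) over (350,255). I'll start pressing down along the arc.

```bash
python3 -m creep '[{"x":0,"y":0,"z":4,"rx":0,"ry":0,"rz":0,"claw":1},{"x":0,"y":0,"z":3,"rx":0,"ry":0,"rz":0,"claw":1}]';python3 -m creep '[{"x":0,"y":1.5,"z":3,"rx":0,"ry":0,"rz":0,"claw":1}]';python3 -m creep '[{"x":0,"y":2,"z":3,"rx":0,"ry":0,"rz":0,"claw":1}]';python3 -m creep '[{"x":0,"y":2,"z":3,"rx":0,"ry":0,"rz":0,"claw":1}]'; python3 -c "
from hlp import *
to(.525,-.0305,.19)"
```

```text
time: 9.22
tool_pos: [0.5287, -0.0342, 0.1939]
tcp_rot: [3.136, -0.002, -1.775]
force: [0.4, 0.5, -0.4]
grip_width: -0.002
time: 9.3
tool_pos: [0.5271, -0.0341, 0.1912]
tcp_rot: [3.135, -0.001, -1.776]
force: [-4.6, 1.1, 9.0]
grip_width: 0.003
time: 9.38
tool_pos: [0.525, -0.0339, 0.1887]
tcp_rot: [3.134, -0.001, -1.777]
force: [-2.2, 0.4, 7.3]
grip_width: 0.001
time: 9.47
tool_pos: [0.5234, -0.0337, 0.1866]
tcp_rot: [3.135, -0.001, -1.777]
force: [-1.7, 0.9, 6.5]
grip_width: 0.002
t 9.47 pos [ 0.5234 -0.0337  0.1866] F [-1.7  0.9  6.5] shift mm [-3.5 -0.9 -3.4] rot [ 0.006 -0.001 -0.007]
q [ 0.28   0.312 -0.316  1.638  0.101  1.214 -1.835]
```

```bash
python3 -m creep '[{"x":-1,"y":2.8,"z":4,"rx":0,"ry":0,"rz":0,"claw":1},{"x":-1,"y":2.8,"z":4,"rx":0,"ry":0,"rz":0,"claw":1},{"x":-1,"y":2.8,"z":4,"rx":0,"ry":0,"rz":0,"claw":1},{"x":0,"y":2.6,"z":4,"rx":0,"ry":0,"rz":0,"claw":1}]'; python3 -c "
from hlp import *
s=manip.sense(); z=s['tool_pos'][2]-.015-.060
a=np.arcsin(z/.2); x=-(.2*np.cos(a)); p=np.array([.6897,-.0474])+np.array([.995,-.0998])*x
print(a,p); to(*p,s['tool_pos'][2])"
```

```text
time: 9.8
tool_pos: [0.515, -0.0329, 0.1748]
tcp_rot: [-3.141, -0.004, -1.783]
force: [-1.8, 1.1, 5.7]
grip_width: -0.002
0.5224507217601484 [ 0.51724683 -0.03010269]
t 9.8 pos [ 0.515  -0.0329  0.1748] F [-1.8  1.1  5.7] shift mm [-3.2 -1.6 -0. ] rot [-0.001 -0.004 -0.013]
q [ 0.28   0.3   -0.316  1.684  0.104  1.173 -1.846]
```

```bash
cat > lev.py <<'E'
from hlp import *
s=manip.sense(); z=s['tool_pos'][2]-.015-.060
a=np.arcsin(z/.2); x=-(.2*np.cos(a)); p=np.array([.6897,-.0474])+np.array([.995,-.0998])*x
print("a",a,p); to(*p,s['tool_pos'][2])
E
python3 -m creep '[{"x":-1,"y":1.5,"z":5,"rx":0,"ry":0,"rz":-0.005,"claw":1},{"x":-1,"y":2,"z":5,"rx":0,"ry":0,"rz":-0.005,"claw":1},{"x":-1,"y":2,"z":5,"rx":0,"ry":0,"rz":-0.005,"claw":1},{"x":-0.5,"y":2,"z":5,"rx":0,"ry":0,"rz":0,"claw":1},{"x":-0.5,"y":1.8,"z":5,"rx":0,"ry":0,"rz":0,"claw":1},{"x":-0.5,"y":1.8,"z":5,"rx":0,"ry":0,"rz":0,"claw":1}]'; python3 lev.py
```

```text
time: 10.3
tool_pos: [0.5004, -0.0313, 0.1489]
tcp_rot: [3.136, -0.01, -1.774]
force: [-2.6, 0.1, 5.8]
grip_width: 0.002
a 0.3783835585666785 [ 0.50477666 -0.02885191]
t 10.3 pos [ 0.5004 -0.0313  0.1489] F [-2.6  0.1  5.8] shift mm [-3.2 -3.8 -0.1] rot [ 0.005 -0.01  -0.004]
q [ 0.278  0.301 -0.317  1.753  0.113  1.113 -1.85 ]
```

```bash

python3 -m creep '[{"x":-1,"y":0.5,"z":5,"rx":0,"ry":-0.005,"rz":0,"claw":1},{"x":-1,"y":0.5,"z":5,"rx":0,"ry":-0.005,"rz":0,"claw":1},{"x":-1,"y":0.5,"z":5,"rx":0,"ry":-0.002,"rz":0,"claw":1},{"x":-1,"y":0.5,"z":5,"rx":0,"ry":-0.002,"rz":0,"claw":1},{"x":-1,"y":0.5,"z":5,"rx":0,"ry":-0.002,"rz":0,"claw":1},{"x":-1,"y":0.5,"z":5,"rx":0,"ry":0,"rz":0,"claw":1}]'; python3 lev.py
```

```text
time: 10.8
tool_pos: [0.4894, -0.03, 0.1195]
tcp_rot: [3.119, -0.003, -1.78]
force: [-3.3, -0.1, 5.0]
grip_width: 0.001
a 0.22418692167037385 [ 0.49567994 -0.0279395 ]
t 10.8 pos [ 0.4894 -0.03    0.1195] F [-3.3 -0.1  5. ] shift mm [-3.3 -5.8 -0.1] rot [ 0.023 -0.003 -0.01 ]
q [ 0.282  0.322 -0.315  1.804  0.11   1.055 -1.855]
```

```bash

python3 -m creep '[{"x":-1,"y":-1.2,"z":5,"rx":0.006,"ry":0,"rz":0,"claw":1},{"x":-1,"y":-1.2,"z":5,"rx":0.006,"ry":0,"rz":0,"claw":1},{"x":-1,"y":-1.2,"z":5,"rx":0.006,"ry":0,"rz":0,"claw":1},{"x":-1,"y":-1.2,"z":5,"rx":0.006,"ry":0,"rz":0,"claw":1}]'; python3 lev.py
```

```text
time: 11.13
tool_pos: [0.4889, -0.0297, 0.0986]
tcp_rot: [3.131, -0.007, -1.784]
force: [-2.5, -0.1, 5.1]
grip_width: 0.001
a 0.11849554788372357 [ 0.49209546 -0.02757997]
t 11.13 pos [ 0.4889 -0.0297  0.0986] F [-2.5 -0.1  5.1] shift mm [-2.8 -2.7 -0. ] rot [ 0.01  -0.007 -0.014]
q [ 0.273  0.338 -0.31   1.841  0.127  0.993 -1.876]
```

```bash

python3 -m creep '[{"x":-1,"y":-1,"z":5,"rx":0.004,"ry":-0.002,"rz":-0.005,"claw":1},{"x":-1,"y":-1,"z":4.5,"rx":0.004,"ry":-0.002,"rz":-0.005,"claw":1},{"x":-1,"y":-1,"z":4,"rx":0.004,"ry":-0.002,"rz":0,"claw":1}]'; python3 lev.py;  python3 -m creep '[{"x":0,"y":0,"z":3,"rx":0.001,"ry":0,"rz":0,"claw":1}]';python3 -m creep '[{"x":0,"y":0,"z":3,"rx":0.001,"ry":0,"rz":0,"claw":1}]'
```

```text
time: 11.38
tool_pos: [0.4902, -0.0292, 0.0839]
tcp_rot: [3.14, -0.004, -1.775]
force: [-3.5, -0.9, 4.9]
grip_width: -0.001
a 0.04437490516899213 [ 0.4908959  -0.02745965]
t 11.38 pos [ 0.4902 -0.0292  0.0839] F [-3.5 -0.9  4.9] shift mm [-1.8 -0.4 -0. ] rot [ 0.002 -0.004 -0.005]
q [ 0.272  0.354 -0.31   1.862  0.134  0.948 -1.874]
time: 11.47
tool_pos: [0.49, -0.0292, 0.0804]
tcp_rot: [3.14, -0.003, -1.776]
force: [-2.3, 1.6, 4.0]
grip_width: 0.004
time: 11.55
tool_pos: [0.4897, -0.0291, 0.0769]
tcp_rot: [3.141, -0.003, -1.776]
force: [-3.3, 0.6, 3.9]
grip_width: 0.001
```

```bash
python3 -m creep '[{"x":0,"y":0,"z":2,"rx":0,"ry":0,"rz":0,"claw":1}]';python3 -m creep '[{"x":0,"y":0,"z":2,"rx":0,"ry":0,"rz":0,"claw":1}]';python3 -m creep '[{"x":0,"y":0,"z":2,"rx":0,"ry":0,"rz":0,"claw":1}]';python3 -m creep '[{"x":0,"y":0,"z":2,"rx":0,"ry":0,"rz":0,"claw":1}]'
```

```text
time: 11.63
tool_pos: [0.4895, -0.0291, 0.0745]
tcp_rot: [3.14, -0.003, -1.776]
force: [-2.1, 0.4, 5.5]
grip_width: 0.002
time: 11.72
tool_pos: [0.4894, -0.029, 0.0723]
tcp_rot: [3.14, -0.003, -1.776]
force: [-4.0, -0.3, 6.5]
grip_width: 0.002
time: 11.8
tool_pos: [0.4892, -0.029, 0.0703]
tcp_rot: [3.139, -0.003, -1.776]
force: [-4.3, -0.4, 7.5]
grip_width: 0.001
time: 11.88
tool_pos: [0.4892, -0.029, 0.0685]
tcp_rot: [3.139, -0.004, -1.776]
force: [-4.2, -0.9, 8.3]
grip_width: -0.004
```

```bash
python3 -m creep '[{"x":0,"y":0,"z":2.5,"rx":0,"ry":0,"rz":0,"claw":1}]';python3 -m creep '[{"x":0,"y":0,"z":2.5,"rx":0,"ry":0,"rz":0,"claw":1}]';python3 -m creep '[{"x":0,"y":0,"z":2.5,"rx":0,"ry":0,"rz":0,"claw":1}]'
```

```text
time: 11.97
tool_pos: [0.4891, -0.029, 0.0665]
tcp_rot: [3.139, -0.004, -1.776]
force: [-4.4, 0.9, 10.6]
grip_width: -0.002
time: 12.05
tool_pos: [0.489, -0.029, 0.0646]
tcp_rot: [3.139, -0.004, -1.775]
force: [-5.1, -1.0, 10.9]
grip_width: -0.0
time: 12.13
tool_pos: [0.489, -0.029, 0.0629]
tcp_rot: [3.139, -0.005, -1.775]
force: [-5.0, -0.4, 12.7]
grip_width: -0.003
```

The foot load is now roughly 18–24 N by either estimate. I'll stop there, lift off slowly and check for rebound.

```bash
python3 -m creep '[{"x":0,"y":0,"z":0,"rx":0,"ry":0,"rz":0,"claw":1}]'; python3 -m creep '[{"x":0,"y":0,"z":-1,"rx":0,"ry":0,"rz":0,"claw":1}]'; python3 -m creep '[{"x":0,"y":0,"z":-2,"rx":0,"ry":0,"rz":0,"claw":1}]';python3 -m creep '[{"x":0,"y":0,"z":-3,"rx":0,"ry":0,"rz":0,"claw":1}]'
```

```text
time: 12.22
tool_pos: [0.4893, -0.029, 0.0631]
tcp_rot: [3.139, -0.005, -1.775]
force: [-0.8, 0.1, 0.7]
grip_width: -0.002
time: 12.3
tool_pos: [0.4902, -0.0289, 0.064]
tcp_rot: [3.141, -0.004, -1.775]
force: [-0.0, -0.1, -0.0]
grip_width: 0.001
time: 12.38
tool_pos: [0.491, -0.0288, 0.0658]
tcp_rot: [-3.14, -0.004, -1.775]
force: [0.3, -0.5, -1.0]
grip_width: -0.003
time: 12.47
tool_pos: [0.4915, -0.0288, 0.0686]
tcp_rot: [-3.14, -0.003, -1.775]
force: [-0.3, -0.3, 0.1]
grip_width: -0.003
```

```bash
python3 -m creep '[{"x":0,"y":0,"z":-10,"rx":0,"ry":0,"rz":0,"claw":1},{"x":0,"y":0,"z":-25,"rx":0,"ry":0,"rz":0,"claw":1},{"x":0,"y":0,"z":-30,"rx":0,"ry":0,"rz":0,"claw":1},{"x":0,"y":10,"z":-30,"rx":0,"ry":0,"rz":0,"claw":1},{"x":0,"y":20,"z":-20,"rx":0,"ry":0,"rz":0,"claw":1},{"x":0,"y":20,"z":-10,"rx":0,"ry":0,"rz":0,"claw":1},{"x":0,"y":0,"z":0,"rx":0,"ry":0,"rz":0,"claw":1}]'; python3 - <<'E'
from hlp import *
import cv2
from scipy.optimize import least_squares
print(np.round(manip.sense()["force"],1))
for n in ("scene","side"):
    im,d=manip.get_image(n); c=manip.camera_model(n); K=c["mtx"];T=c["extrinsics"]
    v,u=np.mgrid[0:400,0:640]
    P=(np.stack([(u-K[0,2])/K[0,0]*d,(v-K[1,2])/K[1,1]*d,d,np.ones_like(d)],-1)@T.T)[...,:3]
    q=P[(P[...,0]>.47)&(P[...,0]<.503)&(P[...,1]>-.06)&(P[...,1]<0)&(P[...,2]>.03)&(P[...,2]<.09)]
    if len(q)>10:
        r=least_squares(lambda k:np.linalg.norm(q-k,axis=1)-.015,[.49,-.028,.046],loss="soft_l1",f_scale=.002); print(n,"ball",np.round(r.x,4),len(q),"angle",(r.x[2]-.06)/.2)
    r=manip.masks_of("blank",n)
    for x in r[:1]:
        Q=P[x["mask"]]; Q=Q[(Q[:,2]>.02)&(Q[:,2]<.028)]
        print(n,x["score"],cv2.minAreaRect((Q[:,:2]*1000).astype(np.float32)))
    cr=im[120:300,170:430] if n=="scene" else im[110:250,240:460]
    cv2.imwrite(f"pics/{n}5.png",cv2.resize(cr[:,:,::-1],None,fx=3,fy=3,interpolation=cv2.INTER_CUBIC))
E
```

```text
time: 13.05
tool_pos: [0.444, -0.0173, 0.2026]
tcp_rot: [-3.134, 0.0, -1.774]
force: [-0.8, -0.6, -1.1]
grip_width: 0.002
[-0.8 -0.6 -1.1]
scene ball [ 0.4904 -0.0263  0.0493] 90 angle -0.05331746823209173
scene 0.75 ((616.1268920898438, -62.82508850097656), (299.9181823730469, 31.242599487304688), 83.94408416748047)
side ball [ 0.491  -0.0269  0.0483] 164 angle -0.05833699793167377
side 0.71 ((615.4310913085938, -62.52978515625), (299.67041015625, 31.77126121520996), 83.8090591430664)
```

View pics/scene5.png

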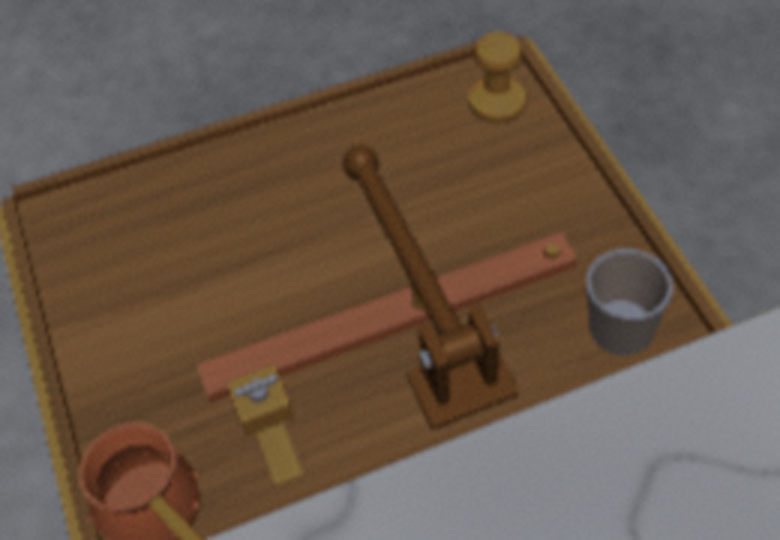

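View pics/side5.png

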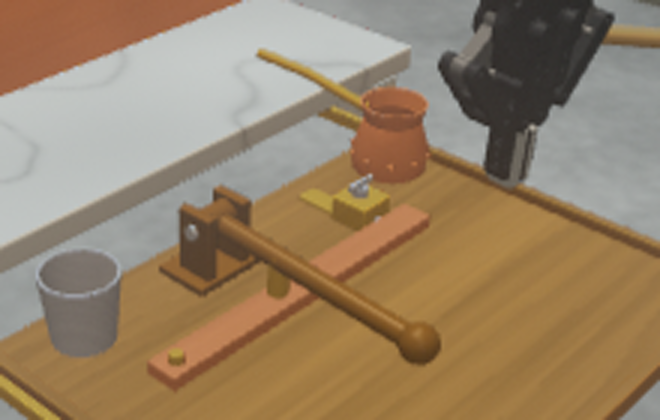

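The lever stayed down at about −0.056 rad, with the ball at scene crop (360,162). The foot stands on the bar at side crop (277,282). The bar has not moved and lies against the gauge, and the bystanders are where they were.

```bash
python3 -m creep '[{"x":0,"y":0,"z":0,"rx":0,"ry":0,"rz":0,"claw":1},{"x":0,"y":0,"z":0,"rx":0,"ry":0,"rz":0,"claw":1}]'; python3 -c "
from rig import manip
print(manip.close_job())"
```

```text
time: 13.42
tool_pos: [0.445, -0.019, 0.1972]
tcp_rot: [-3.142, -0.0, -1.777]
force: [-0.2, -0.7, -0.2]
grip_width: 0.0
the job is handed in; nothing more can be done
None
```

The blank is clamped against the gauge and I handed the job in at about 13.4 s; no verdict was reported.

**Swing:** I pushed the blank with shut fingers near its free end, at 2–5 N on the way. At the gauge's stop the tool stopped advancing and the force rose to about 11–14 N on the wrist sensor, under the 20 N limit.

**Clamp:** I pressed the lever ball down until the foot bore on the blank. The peak foot load was about 18 N going by the lever angle and about 24 N going by the ball force; those two estimates disagree a little, but both lie within 10–30 N. Then I let go and withdrew.

**Last checks:**
- **Lever:** it stayed down at about −0.053 to −0.058 rad by the two cameras, which is roughly 15–16 N on the blank.
- **Blank:** its measured pose was the same before and after clamping, to about 1 mm and 0.2°. It lies against the gauge with its hole on the pin.
- **Bystanders:** the cezve, cup and stake look unmoved in the pictures. I did not measure them again.
- **Robot:** it touches nothing, with wrist force near zero.

**Not read directly:** how far the button is in could not be measured. I inferred it from the felt stop and from the total travel of 54 mm, against 55 mm predicted from the images. On fast moves the arm strayed, by up to about 25 mm on the first descent; I corrected this before making any contact.

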